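# Clamp a wooden blank in a toggle-clamp marking jig and release it

### The job

Take the wooden blank out of its stand, lay it down flat on the bench and let go, then take it afresh and set it flat between the rails of the marking jig, slid fully home against the end stop. Swing the red clamp handle over centre so that the clamp bears on the blank, leave it holding by itself, hands off, for two seconds, then swing the handle all the way back so the clamp stands open, with the blank still in its place against the stop. Do not disturb the sanding block, the tape roll or the marker.

Things in the scene. Friction and masses are not known exactly. Their poses are not given: they have to be found in the camera images.
- jig: Fixed marking jig on the bench: plywood board (x -35 to 145, y -68 to 58, top at z = 12 mm) with two rails, an end stop and a toggle clamp. Origin on the board's underside, below the centre of a fully home blank; z up. The blank lies along y between the aluminium rails: inner faces at x = -15 and 15, 8 wide, y -54 to 48, tops at z = 19 mm. The +y end is open
- nest (a point): Where the centre of the blank is when it is fully home: jig x = 0, y = 0, z = 21 mm; axes as the jig's
- end_stop (a point): Middle of the end stop's face, which looks to the jig's +y: jig x = 0, y = -55 mm, z = 22 mm. The stop is an aluminium bar 46 mm wide (x), 10 mm thick, its top at z = 32 mm
- clamp_pivot (a point): Pivot of the clamp arm, jig x = 70, z = 45 mm, in the clamp's fixed steel base (jig x 55 to 125, y -22 to 22, up to z = 72 mm). The arm moves only with the handle. Open, it stands upright (up to z = 130 mm, its tip reaching forward to jig x = 50 mm, y -10 to 10); shut, it lies out over the blank and its tip presses on the blank's middle
- clamp_handle (a joint): Handle angle: 0 = open (handle upright, rising at 87 degrees, arm up), 1.47 = shut, at its stop (handle 3 degrees above level, pointing to the jig's +x). From about 1.1 rad the sprung tip bears on a blank; dead centre is 1.35, past it the sprung tip holds the clamp shut, with about 4 N on the blank. There is no snap: the handle stays about where it is left, so push it on to its stop. Moving it takes 2 to 8 N at the grip, either way
- handle_hinge (a point): Point on the handle's hinge axis, in the jig's frame at x = 114, y = 0, z = 52 mm; fixed, axes as the jig's (the hinge runs along y)
- handle_grip (a point): Point in the middle of the flat red plastic grip of the handle, 98 mm from the hinge axis. The grip is 14 mm thick (along the hinge direction, y), 20 mm deep and reaches from 39 to 113 mm from the hinge, so it ends 15 mm beyond this point. Open, the point is at jig x = 118, z = 150 mm; shut, at x = 212, z = 57 mm. The point turns with the handle
- clamp_tip: Black rubber tip of the clamp arm, 18 mm across; origin at the centre of its bearing face
- stand: Fixed dark wooden stand, 66 (x) x 56 (y) x 30 mm high, with one upright pocket 29 (x) x 21 (y) mm, 22 mm deep, in the middle of its top. Origin at the centre of its underside
- blank: Loose brown wooden bar (offcut), 26 (x) x 110 (y) x 18 (z) mm, about 50 g. Origin at the centre of one of its 26 x 110 mm faces; z from there into the wood. At the start it stands on end in the stand's pocket, 26 mm side along the stand's x, 18 mm side along its y, its top 118 mm above the bench. The two ends and the two broad faces are alike
- blank_mid (a point): Centre of the wooden bar, axes as the body's (y along its length, z through the 18 mm thickness)
- sanding_block: Bystander: loose cork sanding block, 46 x 86 x 27 mm, origin at the centre of its underside
- masking_tape: Bystander: loose roll of pale tape, 110 mm across, 25 mm high, origin at the centre of its underside
- marker: Bystander: loose black and grey marker pen, 14 x 128 x 12 mm, origin at the centre of its underside
Mind the look-alikes: they are no part of the job. Of the things that look like the blank, the smaller one is meant.

How it is judged (in metres and radians):
On the way, in this order (a step that is already met when the one before it is completed fails the run):
1. the blank lies flat on the bench, let go (height (world z) of blank_mid below 0.012 m and angle between blank's own y axis and vertical between 1.47 and 1.67 rad and contact force between blank and the arm below 0.2 N and contact force between blank and the fingers below 0.2 N), for 0.2 s.
2. the blank lies in the jig, home against the stop, and the clamp, over centre, bears on it with the robot's hands off jig and blank, for 1.5 s (x of blank_mid in the frame of jig between -0.005 and 0.005 m and y of blank_mid in the frame of jig between -0.003 and 0.0025 m and z of blank_mid in the frame of jig between 0.017 and 0.0245 m and angle between the y axis of blank and the y axis of jig, either way round below 0.06 rad and angle between the z axis of blank and the z axis of jig, either way round below 0.12 rad and value of joint clamp_handle above 1.4 rad and contact force between clamp_tip and blank above 1.5 N and contact force between each of jig, blank and the arm below 0.2 N and contact force between each of jig, blank and the fingers below 0.2 N), for 1.5 s.
At the end, for the whole second after the job is handed in: The handle is back open (joint under 0.15 rad); the blank lies on its broad face on the board between the rails, along them within 0.06 rad, its middle at most 2.5 mm short of fully home and 5 mm off across; it is at rest and the robot touches neither jig nor blank (x of blank_mid in the frame of jig between -0.005 and 0.005 m and y of blank_mid in the frame of jig between -0.003 and 0.0025 m and z of blank_mid in the frame of jig between 0.017 and 0.0245 m and angle between the y axis of blank and the y axis of jig, either way round below 0.06 rad and angle between the z axis of blank and the z axis of jig, either way round below 0.12 rad and value of joint clamp_handle below 0.15 rad and linear speed of blank below 0.01 m/s and contact force between each of jig, blank and the arm below 0.2 N and contact force between each of jig, blank and the fingers below 0.2 N).
It fails at once if the sanding block is shoved more than 30 mm (distance of sanding_block from where it was at the start of the episode above 0.03 m).
It fails at once if the tape roll is shoved more than 30 mm (distance of masking_tape from where it was at the start of the episode above 0.03 m).
It fails at once if the marker is shoved more than 30 mm (distance of marker from where it was at the start of the episode above 0.03 m).
It also fails if it takes over 72 s, if anything falls off the work surface, if the arm or the gripper's body presses on something with over 40 N, if the wrist force passes 120 N, or if a joint passes its speed limit or range.

### The arm

A 6-joint arm with a two-finger parallel gripper is mounted at the origin on a cart in front of the work surface, level with it; the furniture and walls round the work are solid. World frame = base frame: x ahead of the robot, y to its left, z up, the work surface at z = 0. Lengths are in mm, angles in degrees, forces in N, time in s.
With the tool pointing down it reaches from about 350 to 850 mm from the base axis. Payload 8.1 kg.
Tool frame: the origin (TCP) lies on the centre line of the jaws, within the pads' length; the fingertips stand 19 mm ahead of it and the grasp point (between the pads) is the TCP; z points along the fingers, y is the line along which they close (so a half turn about z gives the same grasp; the last joint's range is limited). The gripper opens to 85 mm and grips with 20 to 120 N. Pads are 22 mm wide; open, the fingers measure 114 mm over their backs; the gripper's body (76 mm by 85 mm) begins 54 mm behind the grasp point. The pads swing forward as they close: fully open they stand 13 mm farther back than shut.
Start: joints at [61.799, 7.471, 85.268, -0, 87.261, -4.893], TCP at [237.383, 551.049, 250.292] pointing down, gripper open.
Joint ranges: [-169.43, 169.43], [-51.17, 129.36], [1.28, 143.12], [-76.62, 256.62], [0, 156.53], [-152.29, 152.29]. Speed limits (degrees/s): [136.94, 136.94, 159.86, 180, 180, 180].

### API

Orientations are given as [roll, pitch, yaw] about the fixed x, y, z axes, in that order (R = Rz(yaw) Ry(pitch) Rx(roll)).
In Python, from bench import r gives the robot as it stands. The module is installed in compiled form; this text tells all that it offers.
- The arm moves only by the tool servo_tool, never from a script. Its arguments are lists of equal length, an entry for each row: "fingers": the finger opening in m, from 0 to 0.0854; "linear": the shift along the tool's x, y, z in m, a list of three; "rotation": the turn, a rotation vector about the tool's x, y, z in degrees, a list of three. A call has 1 to 10 rows; each row is the pose to reach, as a shift and turn from the pose commanded when the call began, along the tool's axes at that moment; what a row does not reach only later rows make up. A row lasts 1/10 s, in which the tool goes at most 50 mm and 8.59 degrees, less where a joint would pass 70% of its speed; a pose out of reach is approached as far as the arm can. A call with a gripper value outside its range is refused whole. The fingers move at their own pace and stop on an object; "force" is the grip in N (left out, the last holds). Time passes only in rows, so rows that repeat a pose let the fingers close. It gives the time, the measured TCP pose, the force, the opening and the grip force at its end, in the units of the state.
- r.sense(): the state, without advancing time (a new reading comes with each control period).
- r.snapshot(name): name is "side" or "top"; returns a dict with "frame" (420x560x3 uint8, red, green, blue), "fx", "fy", "cx", "cy" (pixels), "camera_from_world" (4x4, takes a point from world to camera coordinates). Camera axes: x right, y up, looking along -z (the intrinsics and any distortion apply to the point x, -y, -z); pixel columns grow to the right and rows downward; lengths in mm; the calibration is good to about 2 mm. A picture is of the moment at which its call begins. There is no depth.
- r.hand_in(): hands the job in; it is judged then, once.
The state is a dict: "time": time; "joint_pos": joint angles; "qd": joint speeds; "joint_efforts": joint torques, N m; "tool_pos": TCP position; "tcp_rot": TCP orientation; "ft_force": force on the tool from outside, world axes, zero at the start; "wrist_torque": the same for the moment, N m; "finger_gap": finger opening in mm; "grip_force": force on a finger pad.
Only numpy, scipy, OpenCV 4.12 (cv2) and the standard library are available. Lean on these libraries where they do the work, as an engineer would, in place of code of your own. Each camera call takes 0.05 s, during which the arm holds its last target. There are 200 camera calls.

## Working session

There is one attempt and no reset: what is moved stays moved. The work goes in short steps, Python scripts to look and compute and a tool call to move; the robot and the scene stay as the last step left them, time stands still between calls to the robot, and variables do not carry over. Pictures are saved under pics/ and viewed, at most 10 in all, crops included, and the job is handed in when it is done.

Besides the shell and the picture viewer there is one more tool, called after "Call:" by a JSON object that holds its "op" and its "data", one argument or row to a line. servo_tool: Moves the arm, as the interface text tells. Its arguments: {"type":"object","properties":{"fingers":{"type":"array","items":{"type":"number"}},"linear":{"type":"array","items":{"type":"array","items":{"type":"number"}}},"rotation":{"type":"array","items":{"type":"array","items":{"type":"number"}}},"force":{"type":"number"}},"required":["fingers","linear","rotation"]}

```bash
mkdir -p pics
cat > h.py <<'E'
import numpy as np,cv2,pickle
from bench import r
from scipy.spatial.transform import Rotation as R
def snap(n,f):
    s=r.snapshot(n); cv2.imwrite(f'pics/{f}.png',s['frame'][:,:,::-1]); pickle.dump(s,open(f'{f}.pkl','wb')); return s
def ray(s,u,v):
    T=np.array(s['camera_from_world']); d=np.array([(u-s['cx'])/s['fx'],-(v-s['cy'])/s['fy'],-1.])
    Rm=T[:3,:3]; return -Rm.T@T[:3,3], Rm.T@d
def at_z(s,u,v,z):
    o,d=ray(s,u,v); return o+d*(z-o[2])/d[2]
def proj(s,P):
    T=np.array(s['camera_from_world']); c=(T[:3,:3]@np.atleast_2d(P).T).T+T[:3,3]
    return np.c_[s['cx']+s['fx']*c[:,0]/-c[:,2], s['cy']+s['fy']*c[:,1]/c[:,2]]
E
python3 - <<'E'
from h import *
for n in('side','top'):
    s=snap(n,n+'0'); print(n,[k for k in s],s['fx'],s['fy'],s['cx'],s['cy'],ray(s,280,210))
print(r.sense())
E
```

```text
side ['frame', 'fx', 'fy', 'cx', 'cy', 'camera_from_world'] 492.84041753202234 492.84041753202234 282.9078008841392 202.1994424094959 (array([ 689.1239521 , -656.35030045,  684.63598762]), array([-0.03708185,  0.78017502, -0.62468969]))
top ['frame', 'fx', 'fy', 'cx', 'cy', 'camera_from_world'] 436.2302435646373 436.2302435646373 269.8763311984515 209.73055221570246 (array([ 493.12945919,   67.46747377, 1126.28777675]), array([ 0.15721369, -0.01593609, -0.98770889]))
{'time': 0.1, 'joint_pos': array([ 6.17982586e+01,  7.51042924e+00,  8.53241321e+01, -1.28961864e-03,
        8.72639021e+01, -4.89215309e+00]), 'qd': array([ 0.02816064,  0.01385929, -0.25496913, -0.06920189, -0.04461054,
       -0.02341958]), 'joint_efforts': array([ 1.46861104e-03, -5.70957685e+01, -5.01940119e+01, -1.34142824e-04,
        8.28338263e-03,  7.37718051e-05]), 'tool_pos': array([237.1678103 , 550.60937391, 249.34252634]), 'tcp_rot': array([-1.79901785e+02, -7.11365895e-03,  1.56690468e+02]), 'ft_force': array([-0.80710378, -0.58805513,  0.48679956]), 'wrist_torque': array([-0.00809079, -0.00590402, -0.01093078]), 'grip_force': 0.0, 'finger_gap': 85.44986150780635}
```

View pics/top0.png

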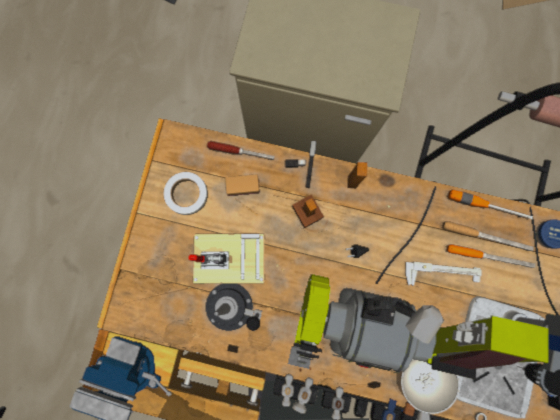

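View pics/side0.png

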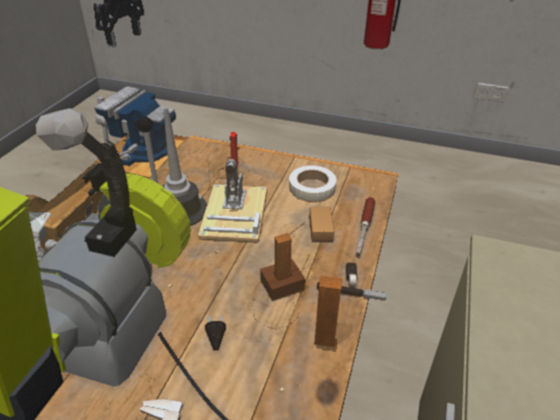

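Run:
```python
from h import *
t=pickle.load(open('top0.pkl','rb')); s=pickle.load(open('side0.pkl','rb'))
for n,(u,v) in dict(board1=(195,235),b2=(264,234),b3=(264,283),b4=(193,282)).items(): print(n,at_z(t,u,v,12).round(0))
for n,(u,v,z) in dict(stand=(308,212,30),blank=(311,204,118),tall=(357,176,60),sand=(242,185,27),tape=(186,193,25),scr=(240,151,0),marker=(311,165,0)).items(): print(n,at_z(t,u,v,z).round(0))
A=cv2.resize(t['frame'][130:300,150:390,::-1],None,fx=3.3,fy=3.3,interpolation=cv2.INTER_CUBIC); cv2.imwrite('pics/tcrop.png',A)
A=cv2.resize(s['frame'][120:360,180:400,::-1],None,fx=2.5,fy=2.5,interpolation=cv2.INTER_CUBIC); cv2.imwrite('pics/scrop.png',A)
print(proj(t,[[0,0,0],[237,551,250]]))
```

```text
board1 [610. 269.  12.]
b2 [609.  92.  12.]
b3 [485.  94.  12.]
b4 [491. 274.  12.]
stand [661. -21.  30.]
blank [666. -22. 118.]
tall [ 745. -144.   60.]
sand [736. 146.  27.]
tape [718. 291.  25.]
scr [835. 152.  -0.]
marker [792. -36.   0.]
[[307.79317862 489.7343268 ]
 [ 23.01691578 421.59340621]]
```

View pics/tcrop.png

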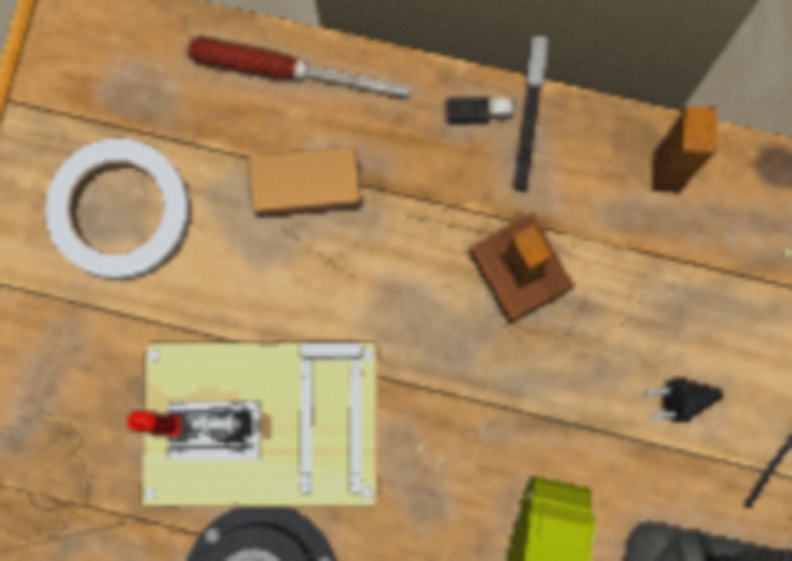

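View pics/scrop.png

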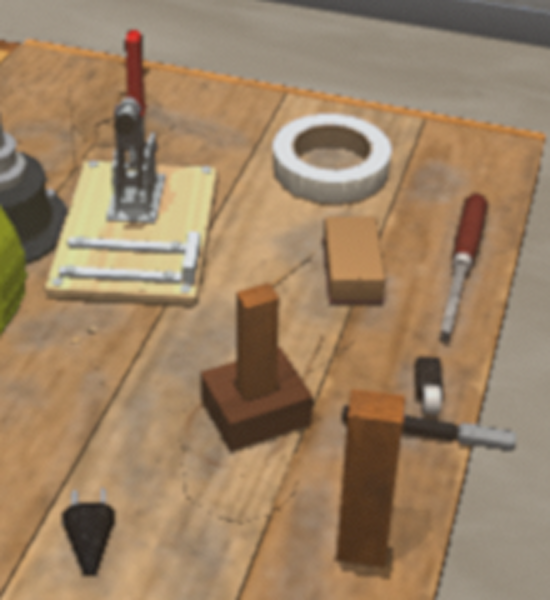

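```bash
cat > fit.py <<'E'
from h import *
from scipy.optimize import least_squares
t=pickle.load(open('top0.pkl','rb')); s=pickle.load(open('side0.pkl','rb'))
tc=lambda L:np.array(L)/3.3+[150,130]-.35
sc=lambda L:np.array(L)/2.5+[180,120]-.3
def fit(mt,pt,ms,ps,x0):
    def w(p,m):
        m=np.array(m,float);c,n=np.cos(p[2]),np.sin(p[2]);return np.c_[c*m[:,0]-n*m[:,1]+p[0],n*m[:,0]+c*m[:,1]+p[1],m[:,2]]
    out=[]
    for sel in('t','s','ts'):
        f=lambda p:np.concatenate([*( [(proj(t,w(p,mt))-pt).ravel()] if 't' in sel else []),*( [(proj(s,w(p,ms))-ps).ravel()] if 's' in sel else [])])
        q=least_squares(f,x0,loss='soft_l1'); print(sel,q.x[:2].round(1),np.degrees(q.x[2]).round(2),f(q.x).round(1))
B=[[145,-68,12],[-35,-68,12],[-35,58,12],[145,58,12]]
fit(B+[[23,-55,32],[-23,-55,32],[23,-65,32]],tc([[147,343],[376,342],[376,505],[143,503],[301,357],[363,357],[301,344]]),
    B+[[-23,-55,32]],sc([[83,163],[216,167],[195,299],[49,290],[186,242]]),[543,128,1.57])
S=[[-33,28,30],[33,28,30],[33,-28,30],[-33,-28,30]]
fit(S,tc([[511,321],[470,252],[530,217],[573,285]]),S,sc([[202,378],[258,345] ,[312,402],[232,432]])[[0,2,3]] if 0 else sc([[232,432],[202,378],[258,345],[312,402]]),[661,-21,.54])
K=[[-13,9,118],[13,9,118],[13,-9,118],[-13,-9,118]]
fit(K,tc([[530,263],[511,233],[532,223],[550,248]]),K,sc([[246,304],[237,292],[270,286],[278,298]]),[661,-21,.54])
from itertools import product
for n,a,b in[('lamp',(422,333),(62,128)),('guard near-left',(303,340),(187,255)),('gauge post',(250,322),(170,112)),('handle top',tc([[135,421]])[0],sc([[134,36]])[0])]:
    o1,d1=ray(t,*a);o2,d2=ray(s,*b);k=np.linalg.lstsq(np.c_[d1,-d2],o2-o1,rcond=None)[0];print(n,(o1+d1*k[0]).round(),(o2+d2*k[1]).round())
for u,v in[(310,277),(328,280),(300,340)]: print(at_z(t,u,v,0).round(),at_z(t,u,v,150).round())
E
python3 fit.py
```

```text
t [543.7 128.3] 88.61 [-0.1 -0.4  0.6  0.   0.3  0.4 -0.4  0.8  0.  -0.3 -0.5 -0.2  0.1 -0.3]
s [578.9 146.4] 176.36 [-24.9  10.2   0.7  15.    0.5  -0.2 -27.5  -4.2   6.4 -19.1]
ts [544.6 125.7] 92.36 [ -0.8   2.9  -0.2  -1.2   2.8  -0.9   2.1   4.2  -0.4   0.   -0.9  -1.1
  -0.6  -0.   51.    0.4  -5.7  50.3 -59.   -3.5  10.5 -51.3   0.    8.9]
t [663.4 -20. ] 29.22 [ 0.3  0.8 -0.7 -0.5 -0.1 -0.9  0.4  0.5]
s [661.7 -28. ] 9485.3 [ 4.5  0.3 -2.4 -1.2  0.9  0.8 -1.1 -0.1]
ts [663.6 -19.4] 35.02 [  1.8   0.9  -1.4   1.1  -2.   -1.1   0.6  -1.1 -13.9 -23.5  28.2 -14.9
  22.3  16.6 -30.1   7.9]
t [669.  -20.7] 31.0 [ 0.   0.2 -0.3  0.  -0.2 -1.   0.4  0.6]
s [664.4 -23.7] 466.54 [ 1.3  1.9  1.5 -3.2 -1.7 -2.3 -1.2  2.7]
ts [665.8 -21.7] 84.23 [ 6.  -1.   0.7  7.3 -5.2  2.7  0.4 -4.  -0.8 -0.2  5.2 -5.3  2.2 -1.8
 -3.2  3.4]
lamp [ 404. -167.  401.] [ 411. -164.  399.]
guard near-left [348.   2.  37.] [478.  24.  19.]
gauge post [415. 116. 274.] [453. 126. 271.]
handle top [546. 252. 158.] [545. 252. 158.]
[498. -23.   0.] [497. -11. 150.]
[489. -68.   0.] [490. -50. 150.]
[343.   8.   0.] [363.  16. 150.]
```

```bash
python3 - <<'E'
a=open('fit.py').read()
a=a.replace("    B+[[-23,-55,32]],sc([[83,163],[216,167],[195,299],[49,290],[186,242]])","    B,sc([[83,163],[216,167],[195,299],[49,290]])")
a=a.replace("[[232,432],[202,378],[258,345],[312,402]]),[661","[[202,378],[258,345],[312,402],[232,432]]),[661").replace("[[246,304],[237,292],[270,286],[278,298]]","[[237,292],[270,286],[278,298],[246,304]]")
open('fit.py','w').write(a)
E
python3 fit.py
cat >> h.py <<'E'
def go(p,rot=None,cmd=None,n=10):
    """rows needed: shift/rotvec in tool axes from current (or cmd) pose to p, R"""
    st=r.sense(); p0=np.array(st['tool_pos']) if cmd is None else np.array(cmd[0])
    R0=R.from_euler('xyz',st['tcp_rot'],degrees=True) if cmd is None else cmd[1]
    R1=R0 if rot is None else rot
    d=R0.inv().apply(np.array(p)-p0)/1000; v=(R0.inv()*R1).as_rotvec(degrees=True)
    print('lin',d.round(4).tolist(),'rot',v.round(2).tolist(),'rows>=',max(np.linalg.norm(d)/.05,np.linalg.norm(v)/8.59).round(1))
def tool(yaz,tilt):
    """tool y azimuth; tilt>0 makes z lean toward x azimuth (yaz+90)"""
    a=np.radians(yaz); y=np.array([np.cos(a),np.sin(a),0]); x=np.array([-y[1],y[0],0])
    return R.from_matrix(np.c_[x,y,[0,0,-1]])*R.from_euler('y',tilt,degrees=True)
E
python3 - <<'E'
from h import *
a=tool(30,0).as_matrix(); print(a.round(2),np.linalg.det(a))
go([600,60,250],tool(30,-40))
E
```

```text
t [543.7 128.3] 88.61 [-0.1 -0.4  0.6  0.   0.3  0.4 -0.4  0.8  0.  -0.3 -0.5 -0.2  0.1 -0.3]
s [598.3 153. ] 160.14 [ -1.4   0.   16.7  17.6   1.1  -0.3 -16.8 -19.3]
ts [544.7 125. ] 92.51 [ -0.6   3.1  -0.   -1.2   3.1  -1.    2.5   4.3  -0.2   0.   -0.7  -1.2
  -0.4  -0.   50.8   0.5  -5.7  50.5 -59.   -3.2  10.3 -51.1]
t [663.4 -20. ] 29.22 [ 0.3  0.8 -0.7 -0.5 -0.1 -0.9  0.4  0.5]
s [662.6 -28.2] 32.46 [-2.6  0.8  6.1  1.8  0.  -1.9 -0.  -0.6]
ts [663.1 -23.4] 31.6 [ 2.3  1.   0.4  0.3  0.6 -0.9  2.  -0.  -2.1 -1.4  6.8  0.1  0.2 -3.6
  0.1 -2.8]
t [669.  -20.7] 31.0 [ 0.   0.2 -0.3  0.  -0.2 -1.   0.4  0.6]
s [664.6 -24.3] 24.29 [-0.6 -0.4  0.2 -1.4  0.9  0.3 -0.4  1.5]
ts [665.8 -21.8] 26.27 [ 0.   1.4  0.5  0.8  0.9  0.4  0.7  2.5  0.1 -1.1  0.7 -2.5  1.7 -0.9
  0.6  0.6]
lamp [ 404. -167.  401.] [ 411. -164.  399.]
guard near-left [348.   2.  37.] [478.  24.  19.]
gauge post [415. 116. 274.] [453. 126. 271.]
handle top [546. 252. 158.] [545. 252. 158.]
[498. -23.   0.] [497. -11. 150.]
[489. -68.   0.] [490. -50. 150.]
[343.   8.   0.] [363.  16. 150.]
[[-0.5   0.87  0.  ]
 [ 0.87  0.5   0.  ]
 [ 0.    0.   -1.  ]] 1.0000000000000007
lin [-0.5274, -0.307, -0.0002] rot [12.71, -38.58, 35.2] rows>= 12.2
```

```bash
sed -i 's/\[\[83,163\],\[216,167\],\[195,299\],\[49,290\]\]/[[216,167],[195,299],[49,290],[83,163]]/' fit.py; python3 fit.py | head -3
python3 - <<'E'
from h import *
go([595,95,265],tool(30,-40))
E
```

```text
t [543.7 128.3] 88.61 [-0.1 -0.4  0.6  0.   0.3  0.4 -0.4  0.8  0.  -0.3 -0.5 -0.2  0.1 -0.3]
s [544.  122.5] 89.53 [ 0.4  0.5  1.3 -0.4 -1.8  0.1 -0.3 -0.4]
ts [543.7 127. ] 89.18 [ 0.1  0.2  0.8 -0.1  1.   0.3  0.3  1.4  0.3 -0.1 -0.2 -0.3  0.3 -0.2
lin [-0.5089, -0.2769, -0.0152] rot [12.71, -38.58, 35.2] rows>= 11.6
```

Call:
{"op": "servo_tool", "data": {
  "fingers": [0.085, 0.085, 0.085, 0.085, 0.085, 0.085, 0.085, 0.06, 0.05, 0.05],
  "linear": [
    [-0.051, -0.028, -0.01],
    [-0.102, -0.055, -0.015],
    [-0.153, -0.083, -0.015],
    [-0.204, -0.111, -0.015],
    [-0.254, -0.138, -0.015],
    [-0.305, -0.166, -0.015],
    [-0.356, -0.194, -0.015],
    [-0.407, -0.222, -0.015],
    [-0.458, -0.249, -0.015],
    [-0.509, -0.277, -0.015]
  ],
  "rotation": [
    [1.3, -3.9, 3.5],
    [2.5, -7.7, 7],
    [3.8, -11.6, 10.6],
    [5.1, -15.4, 14.1],
    [6.4, -19.3, 17.6],
    [7.6, -23.1, 21.1],
    [8.9, -27, 24.6],
    [10.2, -30.9, 28.2],
    [11.4, -34.7, 31.7],
    [12.7, -38.6, 35.2]
  ]
}}

```text
time: 1.1
tool_pos: [546.3, 156.9, 265.2]
tcp_rot: [179.8, 40.1, 119.8]
ft_force: [0.0, -0.3, -0.5]
finger_gap: 50.3
grip_force: 0.0
```

Run:
```python
from h import *
go([595,95,265],tool(30,-40)); T=tool(30,-40)
z=T.apply([0,0,1]);print(z)
go(np.array([666,-22,97])-60*z,T); go([666,-22,97],T)
```

```text
lin [-0.0595, 0.0113, 0.0504] rot [0.03, 0.11, -0.16] rows>= 1.6
[ 0.3213938  -0.5566704  -0.76604444]
lin [-0.056, 0.0142, 0.207] rot [0.03, 0.11, -0.16] rows>= 4.3
lin [-0.0559, 0.0142, 0.267] rot [0.03, 0.11, -0.16] rows>= 5.5
```

Call:
{"op": "servo_tool", "data": {
  "fingers": [0.05, 0.05, 0.05, 0.05, 0.05, 0.05, 0.05],
  "linear": [
    [-0.04, 0.01, 0.02],
    [-0.056, 0.014, 0.06],
    [-0.056, 0.014, 0.1],
    [-0.056, 0.014, 0.14],
    [-0.056, 0.014, 0.18],
    [-0.056, 0.014, 0.2],
    [-0.056, 0.014, 0.2]
  ],
  "rotation": [
    [0, 0, 0],
    [0, 0, 0],
    [0, 0, 0],
    [0, 0, 0],
    [0, 0, 0],
    [0, 0, 0],
    [0, 0, 0]
  ]
}}

```text
time: 1.8
tool_pos: [641.5, 14.9, 143.8]
tcp_rot: [-179.6, 39.9, 120.1]
ft_force: [-0.8, 0.0, 0.9]
finger_gap: 49.8
grip_force: 0.0
```

Run:
```python
from h import *
T=tool(30,-40)
go([666,-22,97],T)
a=snap('top','a'); b=snap('side','b'); P=r.sense()['tool_pos']
for s in(a,b): print(proj(s,[P,[666,-22,118]]).round())
A=cv2.resize(a['frame'][140:260,230:390,::-1],(640,480)[:2],interpolation=2);B=cv2.resize(b['frame'][160:320,180:380,::-1],(600,480),interpolation=2)
cv2.imwrite('pics/ab.png',cv2.resize(np.hstack([A,B]),(800,310)))
```

```text
lin [-0.0039, 0.0031, 0.0643] rot [-0.3, -0.14, 0.06] rows>= 1.3
[[295. 212.]
 [311. 204.]]
[[272. 209.]
 [284. 237.]]
```

View pics/ab.png

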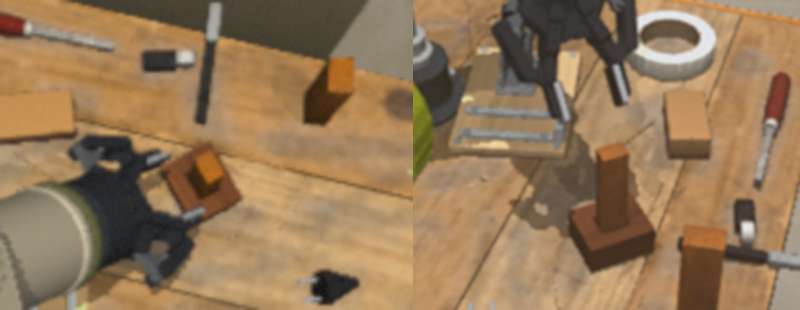

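Call:
{"op": "servo_tool", "data": {
  "fingers": [0.05, 0.05, 0.05, 0.05, 0.05, 0.02, 0.02, 0.02, 0.02],
  "linear": [
    [-0.004, 0.003, 0.016],
    [-0.004, 0.003, 0.032],
    [-0.004, 0.003, 0.048],
    [-0.004, 0.003, 0.064],
    [-0.004, 0.003, 0.064],
    [-0.004, 0.003, 0.064],
    [-0.004, 0.003, 0.064],
    [-0.004, 0.003, 0.064],
    [-0.004, 0.003, 0.064]
  ],
  "rotation": [
    [0, 0, 0],
    [0, 0, 0],
    [0, 0, 0],
    [0, 0, 0],
    [0, 0, 0],
    [0, 0, 0],
    [0, 0, 0],
    [0, 0, 0],
    [0, 0, 0]
  ],
  "force": 40
}}

```text
time: 2.8
tool_pos: [667.8, -19.6, 101.6]
tcp_rot: [179.9, 40.0, 119.9]
ft_force: [-2.8, -3.2, -1.1]
finger_gap: 25.6
grip_force: 39.6
```

Run:
```python
from h import *
P=np.array(r.sense()['tool_pos']); T=tool(30,-40); print(P,r.sense()['tcp_rot'])
go(P+[0,0,70],T)
c=(P+[0,0,70],T)
go([640,40,170],T,c); go([636,50,110],tool(89,40),c); go([636,50,45],tool(89,40),(np.array([636,50,110]),tool(89,40)))
```

```text
[667.80304265 -19.55046677 101.55272257] [179.93722465  39.96607584 119.94734273]
lin [-0.045, 0.0001, -0.0536] rot [0.03, -0.03, -0.04] rows>= 1.4
lin [0.0512, 0.0057, -0.0409] rot [0.0, 0.0, 0.0] rows>= 1.3
lin [0.0979, 0.0072, -0.0018] rot [0.0, 72.34, -63.67] rows>= 11.2
lin [-0.0418, -0.0, 0.0498] rot [0.0, 0.0, 0.0] rows>= 1.3
```

Call:
{"op": "servo_tool", "data": {
  "fingers": [0.02, 0.02, 0.02, 0.02, 0.02, 0.02],
  "linear": [
    [-0.013, 0, -0.0153],
    [-0.0257, 0, -0.0306],
    [-0.0385, 0, -0.046],
    [-0.0514, 0, -0.0613],
    [-0.0514, 0, -0.0613],
    [-0.0514, 0, -0.0613]
  ],
  "rotation": [
    [0, 0, 0],
    [0, 0, 0],
    [0, 0, 0],
    [0, 0, 0],
    [0, 0, 0],
    [0, 0, 0]
  ]
}}

```text
time: 3.4
tool_pos: [668.8, -19.3, 183.0]
tcp_rot: [179.7, 40.0, 119.8]
ft_force: [0.0, 0.5, -1.3]
finger_gap: 25.4
grip_force: 40.1
```

Run:
```python
from h import *
print(r.sense()['tool_pos'],r.sense()['ft_force'],r.sense()['finger_gap'])
go([636,50,140],tool(89,40))
```

```text
[668.7653822  -19.33962529 182.96798598] [ 0.04375229  0.48787572 -1.30244511] 25.42492049774273
lin [0.0862, 0.0061, -0.0162] rot [0.24, 72.46, -63.69] rows>= 11.2
```

Call:
{"op": "servo_tool", "data": {
  "fingers": [0.02, 0.02, 0.02, 0.02, 0.02, 0.02, 0.02, 0.02, 0.02, 0.02],
  "linear": [
    [0.0072, 0, -0.0014],
    [0.0144, 0.001, -0.0027],
    [0.0216, 0.0015, -0.004],
    [0.0288, 0.002, -0.0054],
    [0.036, 0.0025, -0.0068],
    [0.043, 0.003, -0.008],
    [0.05, 0.0035, -0.0095],
    [0.0575, 0.004, -0.011],
    [0.065, 0.0045, -0.012],
    [0.072, 0.005, -0.0135]
  ],
  "rotation": [
    [0, 6, -5.3],
    [0, 12, -10.6],
    [0, 18.1, -15.9],
    [0, 24.2, -21.2],
    [0, 30.2, -26.5],
    [0, 36.2, -31.8],
    [0, 42.3, -37.2],
    [0, 48.3, -42.5],
    [0, 54.3, -47.8],
    [0, 60.4, -53.1]
  ]
}}

```text
time: 4.4
tool_pos: [640.0, 38.0, 144.4]
tcp_rot: [-173.6, -27.7, 167.4]
ft_force: [-0.2, -0.1, -1.4]
finger_gap: 25.2
grip_force: 40.0
```

Run:
```python
from h import *
print(r.sense()['joint_pos'].round(1))
go([636,50,70],tool(89,40))
```

```text
[ -0.8  45.3  51.8  -0.9 111.3 -79.8]
lin [-0.0288, 0.0185, 0.0673] rot [0.13, 11.69, -10.33] rows>= 1.8
```

Call:
{"op": "servo_tool", "data": {
  "fingers": [0.02, 0.02, 0.02, 0.02, 0.02, 0.02],
  "linear": [
    [-0.01, 0.006, 0.022],
    [-0.02, 0.012, 0.045],
    [-0.029, 0.0185, 0.067],
    [-0.029, 0.0185, 0.067],
    [-0.029, 0.0185, 0.067],
    [-0.029, 0.0185, 0.067]
  ],
  "rotation": [
    [0, 4, -3.4],
    [0, 8, -7],
    [0, 11.7, -10.3],
    [0, 11.7, -10.3],
    [0, 11.7, -10.3],
    [0, 11.7, -10.3]
  ]
}}

```text
time: 5.0
tool_pos: [638.7, 49.9, 74.2]
tcp_rot: [-179.9, -39.4, 178.6]
ft_force: [-0.2, 0.5, -0.7]
finger_gap: 25.5
grip_force: 40.0
```

Run:
```python
from h import *
P=r.sense()['tool_pos'];print(P)
go([636,50,28],tool(89,40))
a=snap('top','c'); b=snap('side','d')
A=cv2.resize(a['frame'][140:260,230:390,::-1],(640,480)[:2],interpolation=2);B=cv2.resize(b['frame'][160:320,180:380,::-1],(600,480),interpolation=2)
cv2.imwrite('pics/cd.png',cv2.resize(np.hstack([A,B]),(800,310)))
```

```text
[638.65051635  49.94622463  74.15443579]
lin [-0.0272, 0.0001, 0.0374] rot [0.09, 0.62, -0.28] rows>= 0.9
```

View pics/cd.png

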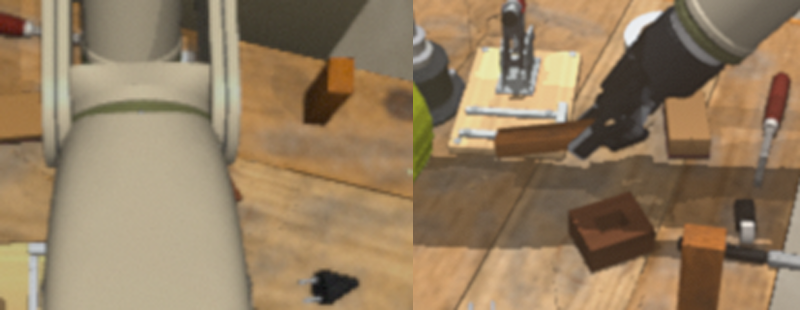

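Call:
{"op": "servo_tool", "data": {
  "fingers": [0.02, 0.02, 0.02, 0.02, 0.02, 0.02],
  "linear": [
    [-0.009, 0, 0.0125],
    [-0.018, 0, 0.025],
    [-0.0272, 0, 0.037],
    [-0.0272, 0, 0.037],
    [-0.0272, 0, 0.037],
    [-0.0272, 0, 0.037]
  ],
  "rotation": [
    [0, 0, 0],
    [0, 0, 0],
    [0, 0, 0],
    [0, 0, 0],
    [0, 0, 0],
    [0, 0, 0]
  ]
}}

```text
time: 5.7
tool_pos: [634.7, 50.1, 25.5]
tcp_rot: [-179.9, -39.7, 178.7]
ft_force: [0.1, 0.4, -0.5]
finger_gap: 25.5
grip_force: 39.5
```

Call:
{"op": "servo_tool", "data": {
  "fingers": [0.02, 0.02, 0.045, 0.045, 0.045, 0.045],
  "linear": [
    [-0.001, 0, 0.0012],
    [-0.001, 0, 0.0012],
    [-0.001, 0, 0.0012],
    [-0.001, 0, 0.0012],
    [-0.001, 0, 0.0012],
    [-0.001, 0, 0.0012]
  ],
  "rotation": [
    [0, 0, 0],
    [0, 0, 0],
    [0, 0, 0],
    [0, 0, 0],
    [0, 0, 0],
    [0, 0, 0]
  ]
}}

```text
time: 6.3
tool_pos: [634.7, 50.1, 24.0]
tcp_rot: [-179.9, -39.7, 178.7]
ft_force: [-1.0, 0.2, 0.7]
finger_gap: 44.9
grip_force: 0.0
```

Run:
```python
from h import *
T=tool(89,40);P=np.array(r.sense()['tool_pos']); z=T.apply([0,0,1])
print(P);go(P-70*z,T);go(P-100*z+[0,0,60],tool(89,0))
```

```text
[634.73117621  50.08931664  24.0295099 ]
lin [-0.0004, 0.0001, -0.07] rot [0.09, 0.33, -0.2] rows>= 1.4
lin [0.0377, 0.0001, -0.1462] rot [0.02, -39.67, -0.22] rows>= 4.6
```

Call:
{"op": "servo_tool", "data": {
  "fingers": [0.045, 0.045, 0.045, 0.06, 0.06, 0.06, 0.06, 0.06, 0.06, 0.06],
  "linear": [
    [0, 0, -0.025],
    [0, 0, -0.05],
    [0, 0, -0.08],
    [0.01, 0, -0.11],
    [0.025, 0, -0.14],
    [0.038, 0, -0.17],
    [0.06, 0, -0.2],
    [0.06, 0, -0.2],
    [0.06, 0, -0.2],
    [0.06, 0, -0.2]
  ],
  "rotation": [
    [0, 0, 0],
    [0, 0, 0],
    [0, 0, 0],
    [0, -6, 0],
    [0, -13, 0],
    [0, -21, 0],
    [0, -29, 0],
    [0, -37, 0],
    [0, -39.7, 0],
    [0, -39.7, 0]
  ]
}}

```text
time: 7.3
tool_pos: [714.7, 48.8, 217.5]
tcp_rot: [-179.9, 0.1, 178.8]
ft_force: [-0.5, 0.1, 1.1]
finger_gap: 59.8
grip_force: 0.0
```

Run:
```python
from h import *
print(r.sense()['tool_pos'])
a=snap('top','e'); b=snap('side','f')
A=cv2.resize(a['frame'][140:300,180:380,::-1],(600,480),interpolation=2);B=cv2.resize(b['frame'][160:320,180:380,::-1],(600,480),interpolation=2)
cv2.imwrite('pics/ef.png',cv2.resize(np.hstack([A,B]),(800,320)))
```

```text
[714.71876954  48.7865059  217.53243332]
```

View pics/ef.png

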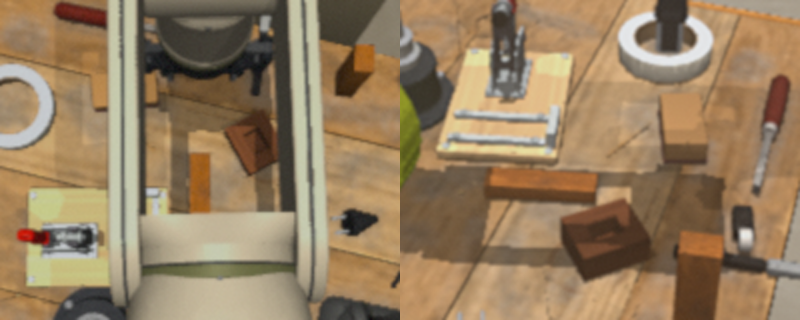

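Run:
```python
from h import *
a=pickle.load(open('e.pkl','rb'));b=pickle.load(open('f.pkl','rb'))
for u,v,z in[(278.5,248,18),(278,260,0),(223.5,257.5,0),(224,248,18)]: print(at_z(b,u,v,z).round(1))
for u,v in[(190,153),(210,153),(189,212),(210,212)]: print(at_z(a,180+u/2,140+v/2,18).round(1))
go([590,50,100],tool(89,0))
```

```text
[653.2  56.2  18. ]
[653.3  40.9   0. ]
[545.3  41.    0. ]
[546.2  49.2  18. ]
[652.9  62.8  18. ]
[652.4  37.2  18. ]
[577.3  65.8  18. ]
[576.7  39.2  18. ]
lin [0.1259, -0.0011, 0.1168] rot [-0.06, -0.04, -0.22] rows>= 3.4
```

Run:
```python
from h import *
t=pickle.load(open('top0.pkl','rb'));s=pickle.load(open('side0.pkl','rb'))
for a,b in[((226,301),(166,112)),((222,297),(166,112)),((252,322),(145,123))]:
    o1,d1=ray(t,*a);o2,d2=ray(s,*b);k=np.linalg.lstsq(np.c_[d1,-d2],o2-o1,rcond=None)[0];print((o1+d1*k[0]).round(),(o2+d2*k[1]).round())
A=cv2.resize(np.ascontiguousarray(t['frame'][270:350,190:290,::-1]),(400,320),interpolation=2);B=cv2.resize(s['frame'][90:230,80:230,::-1],(400,320),interpolation=2)
cv2.imwrite('pics/g.png',np.hstack([A,B]))
```

```text
[454. 164. 254.] [436. 158. 254.]
[461. 172. 251.] [435. 164. 251.]
[413. 113. 255.] [410. 112. 255.]
```

View pics/g.png

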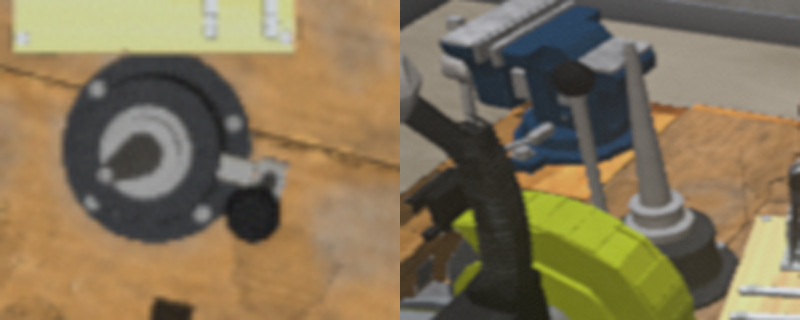

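Call:
{"op": "servo_tool", "data": {
  "fingers": [0.06, 0.05, 0.036, 0.036, 0.036, 0.036],
  "linear": [
    [0.03, 0, 0.03],
    [0.07, 0, 0.06],
    [0.11, -0.001, 0.09],
    [0.141, -0.001, 0.117],
    [0.141, -0.001, 0.117],
    [0.141, -0.001, 0.117]
  ],
  "rotation": [
    [0, 0, 0],
    [0, 0, 0],
    [0, 0, 0],
    [0, 0, 0],
    [0, 0, 0],
    [0, 0, 0]
  ]
}}

```text
time: 8.0
tool_pos: [574.7, 50.3, 97.6]
tcp_rot: [-179.9, -0.2, 178.8]
ft_force: [-0.7, 0.0, 0.5]
finger_gap: 36.1
grip_force: 0.0
```

Run:
```python
from h import *
s=r.sense();print(s['joint_pos'].round(2),s['tool_pos'].round(1))
go([574,51,20.5],tool(89,0))
```

```text
[-5.000e-02  1.123e+01  9.757e+01 -6.000e-02  7.141e+01 -8.881e+01] [574.7  50.3  97.6]
lin [0.0004, 0.0007, 0.0771] rot [-0.06, -0.21, -0.22] rows>= 1.5
```

Call:
{"op": "servo_tool", "data": {
  "fingers": [0.036, 0.036, 0.036, 0.036, 0.036, 0.02, 0.02, 0.02, 0.02],
  "linear": [
    [0, 0, 0.02],
    [0, 0, 0.04],
    [0, 0, 0.06],
    [0, 0, 0.074],
    [0, 0, 0.076],
    [0, 0, 0.076],
    [0, 0, 0.076],
    [0, 0, 0.076],
    [0, 0, 0.076]
  ],
  "rotation": [
    [0, 0, 0],
    [0, 0, 0],
    [0, 0, 0],
    [0, 0, 0],
    [0, 0, 0],
    [0, 0, 0],
    [0, 0, 0],
    [0, 0, 0],
    [0, 0, 0]
  ],
  "force": 50
}}

```text
time: 8.9
tool_pos: [575.9, 50.3, 24.0]
tcp_rot: [-179.9, 0.1, 178.8]
ft_force: [0.1, 0.2, -1.2]
finger_gap: 24.7
grip_force: 51.5
```

Run:
```python
from h import *
s=r.sense();print(s['joint_pos'].round(2),s['tool_pos'].round(1))
```

```text
[-5.000e-02  1.687e+01  9.956e+01 -6.000e-02  6.347e+01 -8.881e+01] [575.9  50.3  24. ]
```

Call:
{"op": "servo_tool", "data": {
  "fingers": [0.036, 0.036, 0.036, 0.036, 0.036, 0.02, 0.02, 0.02, 0.02, 0.02],
  "linear": [
    [0, 0, 0],
    [0, 0, 0],
    [0, 0, -0.003],
    [0, 0, -0.0055],
    [0, 0, -0.0055],
    [0, 0, -0.0055],
    [0, 0, -0.0055],
    [0, 0, -0.0055],
    [0, 0, -0.0055],
    [0, 0, -0.0055]
  ],
  "rotation": [
    [0, 0, 0],
    [0, 0, 0],
    [0, 0, 0],
    [0, 0, 0],
    [0, 0, 0],
    [0, 0, 0],
    [0, 0, 0],
    [0, 0, 0],
    [0, 0, 0],
    [0, 0, 0]
  ],
  "force": 50
}}

```text
time: 9.9
tool_pos: [575.8, 50.3, 29.2]
tcp_rot: [-179.9, 0.1, 178.8]
ft_force: [-1.1, 0.2, 4.6]
finger_gap: 24.1
grip_force: 49.7
```

Run:
```python
from h import *
t=pickle.load(open('top0.pkl','rb'));s=pickle.load(open('side0.pkl','rb'))
tc=lambda L:np.array(L)/3.3+[150,130]-.35
for u,v in[(302,425),(312,425),(350,425),(361,425)]: print(at_z(t,*tc([u,v]),19).round(1))
# profile of bright rails across rows
f=t['frame'].astype(float)
for v in (245,255,265,272): print(v,f[v,236:268,2].astype(int).tolist())
st=r.sense();print(st['tool_pos'])
go(np.array(st['tool_pos'])+[0,0,90])
c=np.array(st['tool_pos'])+[0,0,90]
go([512.7,127.5,c[2]],None,(c,R.from_euler('xyz',st['tcp_rot'],degrees=True)))
```

```text
[547.7 150.8  19. ]
[547.5 143.1  19. ]
[546.9 114.   19. ]
[546.7 105.6  19. ]
245 [142, 143, 142, 141, 147, 180, 206, 205, 166, 141, 142, 143, 142, 143, 141, 143, 143, 142, 141, 139, 182, 208, 209, 175, 146, 142, 142, 125, 95, 79, 72, 68]
255 [139, 139, 138, 137, 131, 180, 209, 206, 155, 126, 138, 139, 140, 139, 141, 141, 139, 141, 138, 130, 181, 209, 207, 174, 144, 140, 139, 123, 103, 101, 100, 99]
265 [139, 139, 137, 137, 129, 181, 208, 208, 172, 143, 136, 139, 139, 136, 140, 140, 139, 139, 135, 129, 178, 209, 208, 173, 142, 140, 139, 123, 106, 107, 105, 101]
272 [154, 154, 154, 153, 148, 184, 204, 205, 180, 156, 154, 153, 154, 152, 151, 152, 148, 145, 138, 133, 179, 208, 206, 175, 145, 141, 139, 124, 107, 107, 107, 109]
[575.77713039  50.34476171  29.2063226 ]
lin [-0.0001, -0.0001, -0.09] rot [0.0, 0.0, 0.0] rows>= 1.8
lin [0.0647, 0.0758, -0.0002] rot [0.0, 0.0, 0.0] rows>= 2.0
```

Call:
{"op": "servo_tool", "data": {
  "fingers": [0.02, 0.02, 0.02, 0.02, 0.02, 0.02, 0.02, 0.02, 0.02, 0.02],
  "linear": [
    [0, 0, -0.03],
    [0, 0, -0.06],
    [0, 0, -0.08],
    [0.016, 0.02, -0.08],
    [0.032, 0.04, -0.08],
    [0.048, 0.06, -0.08],
    [0.065, 0.0765, -0.08],
    [0.065, 0.0765, -0.08],
    [0.065, 0.0765, -0.08],
    [0.065, 0.0765, -0.08]
  ],
  "rotation": [
    [0, 0, 0],
    [0, 0, 0],
    [0, 0, 0],
    [0, 0, 0],
    [0, 0, 0],
    [0, 0, 0],
    [0, 0, 0],
    [0, 0, 0],
    [0, 0, 0],
    [0, 0, 0]
  ]
}}

```text
time: 10.9
tool_pos: [512.3, 127.8, 108.5]
tcp_rot: [-179.9, 0.0, 178.8]
ft_force: [-0.3, -0.2, -1.3]
finger_gap: 24.4
grip_force: 49.3
```

Run:
```python
from h import *
t=pickle.load(open('top0.pkl','rb'))
for v in(245,272): print(at_z(t,250,v,19).round(1))
st=r.sense();print(st['tool_pos'],st['finger_gap'],st['ft_force'],st['joint_pos'].round(1))
go([512.5,127.7,50])
b=snap('side','i');a=snap('top','j')
A=cv2.resize(a['frame'][180:300,180:330,::-1],(400,320),interpolation=2);B=cv2.resize(b['frame'][140:260,170:320,::-1],(400,320),interpolation=2)
cv2.imwrite('pics/i.png',np.hstack([A,B]))
```

```text
[581.1 128.   19. ]
[513.3 128.9  19. ]
[512.31314322 127.76820184 108.45042252] 24.395447680961453 [-0.30903689 -0.24066375 -1.29773434] [ 8.500e+00  3.000e+00  1.053e+02 -1.000e-01  7.170e+01 -8.030e+01]
lin [-0.0002, 0.0, 0.0585] rot [0.0, 0.0, 0.0] rows>= 1.2
```

View pics/i.png

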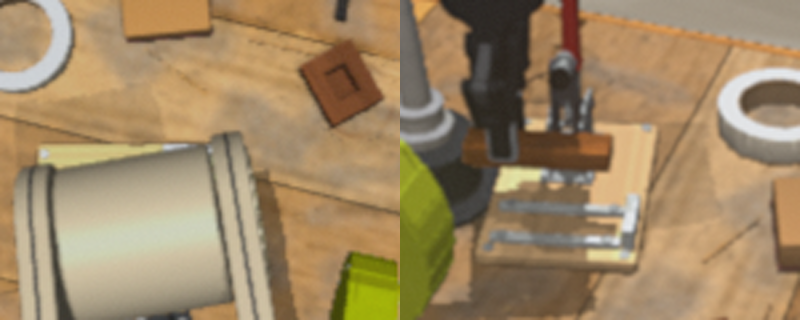

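Call:
{"op": "servo_tool", "data": {
  "fingers": [0.02, 0.02, 0.02, 0.02, 0.02, 0.02, 0.02],
  "linear": [
    [0, 0, 0.02],
    [0, 0, 0.04],
    [0, 0, 0.055],
    [0, 0, 0.059],
    [0, 0, 0.063],
    [0, 0, 0.0655],
    [0, 0, 0.0655]
  ],
  "rotation": [
    [0, 0, 0],
    [0, 0, 0],
    [0, 0, 0],
    [0, 0, 0],
    [0, 0, 0],
    [0, 0, 0],
    [0, 0, 0]
  ]
}}

```text
time: 11.7
tool_pos: [512.3, 128.2, 43.4]
tcp_rot: [-179.9, 0.1, 178.8]
ft_force: [0.6, -0.2, 0.4]
finger_gap: 24.3
grip_force: 49.3
```

Run:
```python
from h import *
st=r.sense();print(st['tool_pos'],st['finger_gap'],st['ft_force'],st['wrist_torque'])
```

```text
[512.27493146 128.2447564   43.39088241] 24.294588952753696 [ 0.5572172  -0.15115754  0.43257334] [-0.02784586  0.01626143  0.00486642]
```

Call:
{"op": "servo_tool", "data": {
  "fingers": [0.02, 0.02, 0.02, 0.02, 0.02, 0.02],
  "linear": [
    [0, 0, 0.002],
    [0, 0, 0.002],
    [-0.002, 0, 0.002],
    [-0.004, 0, 0.002],
    [-0.006, 0, 0.002],
    [-0.006, 0, 0.002]
  ],
  "rotation": [
    [0, 0, 0],
    [0, 0, 0],
    [0, 0, 0],
    [0, 0, 0],
    [0, 0, 0],
    [0, 0, 0]
  ]
}}

```text
time: 12.3
tool_pos: [518.4, 128.1, 41.3]
tcp_rot: [-179.9, 0.1, 178.8]
ft_force: [1.1, 0.0, 1.0]
finger_gap: 24.1
grip_force: 49.5
```

Call:
{"op": "servo_tool", "data": {
  "fingers": [0.02, 0.02, 0.02, 0.02, 0.02],
  "linear": [
    [-0.0015, 0, 0],
    [-0.003, 0, 0],
    [-0.0045, 0, 0],
    [-0.0045, 0, 0],
    [-0.0045, 0, 0]
  ],
  "rotation": [
    [0, 0, 0],
    [0, 0, 0],
    [0, 0, 0],
    [0, 0, 0],
    [0, 0, 0]
  ]
}}

```text
time: 12.8
tool_pos: [521.1, 128.1, 41.2]
tcp_rot: [-179.9, -0.2, 178.8]
ft_force: [-10.7, 0.0, 11.6]
finger_gap: 24.1
grip_force: 50.6
```

Call:
{"op": "servo_tool", "data": {
  "fingers": [0.02, 0.02, 0.03, 0.036, 0.036, 0.036, 0.036, 0.036, 0.036, 0.036],
  "linear": [
    [0.0015, 0, 0],
    [0.0015, 0, 0],
    [0.0015, 0, 0],
    [0.0015, 0, 0],
    [0.0015, 0, -0.001],
    [0.0015, 0, -0.02],
    [0.0015, 0, -0.05],
    [0.0015, 0, -0.09],
    [0.0015, 0, -0.12],
    [0.0015, 0, -0.12]
  ],
  "rotation": [
    [0, 0, 0],
    [0, 0, 0],
    [0, 0, 0],
    [0, 0, 0],
    [0, 0, 0],
    [0, 0, 0],
    [0, 0, 0],
    [0, 0, 0],
    [0, 0, 0],
    [0, 0, 0]
  ]
}}

```text
time: 13.8
tool_pos: [524.3, 128.6, 166.9]
tcp_rot: [180.0, 0.6, 178.8]
ft_force: [0.5, -0.3, -0.0]
finger_gap: 36.3
grip_force: 0.0
```

Run:
```python
from h import *
st=r.sense();print(st['tool_pos'],st['finger_gap'],st['ft_force'])
b=snap('side','k')
cv2.imwrite('pics/k.png',cv2.resize(b['frame'][120:260,180:320,::-1],(600,600),interpolation=2))
```

```text
[524.29303992 128.59047251 166.85150019] 36.2749080249066 [ 0.53224087 -0.32045729 -0.00612261]
```

View pics/k.png

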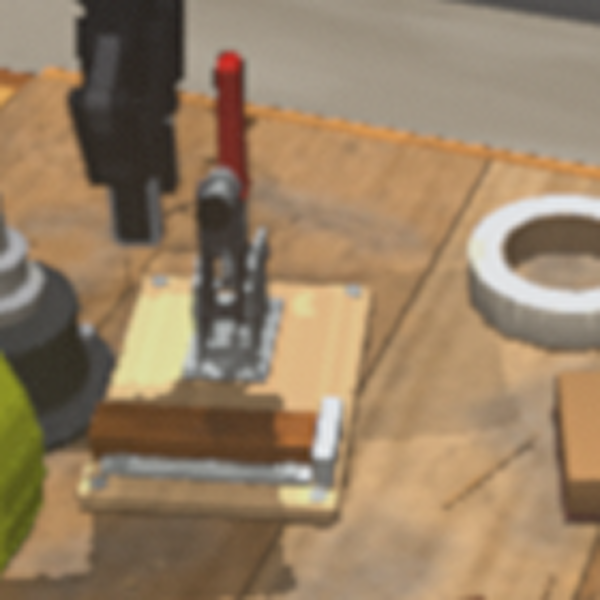

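```bash
cat >> h.py <<'E'
def J(x,y,z,yaw=np.radians(89)):
    c,s=np.cos(yaw),np.sin(yaw); return np.array([543.9+c*x-s*y,128+s*x+c*y,z])
def grip(q,rad=98): # handle angle -> point
    e=np.radians(87)-q; return J(114+rad*np.cos(e),0,52+rad*np.sin(e))
E
python3 - <<'E'
from h import *
g=grip(0);print(g,grip(1.47)); go([546,247,235],tool(-1,0)); go([546,247,150],tool(-1,0))
b=snap('side','l');f=b['frame'].astype(int)
m=(f[...,0]>110)&(f[...,1]<50)&(f[...,2]<60);m[:,300:]=0;m[:,:200]=0
ys,xs=np.nonzero(m);print(ys.min(),ys.max(),[(v,xs[ys==v].min(),xs[ys==v].max()) for v in range(ys.min(),ys.max()+1,4)])
print(proj(b,[grip(0,113),grip(0,98),grip(0,39)]).round(1))
E
```

```text
[545.9790864  247.1107798  149.86569441] [547.59790426 339.85279296  56.74491618]
lin [-0.021, 0.119, -0.0708] rot [0.28, 0.28, 89.79] rows>= 10.5
lin [-0.0205, 0.1191, 0.0142] rot [0.28, 0.28, 89.79] rows>= 10.5
133 159 [(133, np.int64(232), np.int64(234)), (137, np.int64(231), np.int64(234)), (141, np.int64(232), np.int64(233)), (145, np.int64(233), np.int64(234)), (149, np.int64(232), np.int64(234)), (153, np.int64(232), np.int64(234)), (157, np.int64(232), np.int64(234))]
[[233.4 132.2]
 [233.7 138.6]
 [234.8 162.7]]
```

Call:
{"op": "servo_tool", "data": {
  "fingers": [0.04, 0.04, 0.04, 0.04, 0.04, 0.04, 0.04, 0.04, 0.04, 0.04],
  "linear": [
    [0, 0, -0.025],
    [0, 0, -0.05],
    [0, 0.005, -0.0705],
    [-0.003, 0.02, -0.0705],
    [-0.006, 0.035, -0.0705],
    [-0.01, 0.052, -0.0705],
    [-0.013, 0.07, -0.0705],
    [-0.016, 0.085, -0.0705],
    [-0.019, 0.105, -0.0705],
    [-0.021, 0.119, -0.0705]
  ],
  "rotation": [
    [0, 0, 8.5],
    [0, 0, 17],
    [0, 0, 25.5],
    [0, 0, 34],
    [0, 0, 42.5],
    [0, 0, 51],
    [0, 0, 59.5],
    [0, 0, 68],
    [0, 0, 76.5],
    [0, 0, 84.8]
  ]
}}

```text
time: 14.9
tool_pos: [543.6, 247.5, 228.8]
tcp_rot: [-179.8, 0.1, 93.7]
ft_force: [0.5, -0.9, 0.2]
finger_gap: 40.0
grip_force: 0.0
```

Call:
{"op": "servo_tool", "data": {
  "fingers": [0.04, 0.04, 0.04],
  "linear": [
    [0, 0, 0],
    [0, 0, 0],
    [0, 0, 0]
  ],
  "rotation": [
    [0, 0, 5],
    [0, 0, 5],
    [0, 0, 5]
  ]
}}

```text
time: 15.2
tool_pos: [543.7, 246.4, 229.7]
tcp_rot: [-179.9, 0.1, 89.1]
ft_force: [0.2, 0.4, 0.6]
finger_gap: 39.8
grip_force: 0.0
```

Run:
```python
from h import *
print(r.sense()['joint_pos'].round(1)); go(grip(0),tool(-1,0))
```

```text
[19.5  7.7 87.2 -0.1 85.3 20.4]
lin [0.0009, 0.0024, 0.0798] rot [-0.12, 0.12, 0.15] rows>= 1.6
```

Call:
{"op": "servo_tool", "data": {
  "fingers": [0.04, 0.04, 0.04, 0.04, 0.005, 0.005, 0.005, 0.005, 0.005],
  "linear": [
    [0.001, 0.0024, 0.03],
    [0.001, 0.0024, 0.055],
    [0.001, 0.0024, 0.08],
    [0.001, 0.0024, 0.08],
    [0.001, 0.0024, 0.08],
    [0.001, 0.0024, 0.08],
    [0.001, 0.0024, 0.08],
    [0.001, 0.0024, 0.08],
    [0.001, 0.0024, 0.08]
  ],
  "rotation": [
    [0, 0, 0],
    [0, 0, 0],
    [0, 0, 0],
    [0, 0, 0],
    [0, 0, 0],
    [0, 0, 0],
    [0, 0, 0],
    [0, 0, 0],
    [0, 0, 0]
  ],
  "force": 30
}}

```text
time: 16.1
tool_pos: [546.3, 247.8, 153.0]
tcp_rot: [-180.0, 0.0, 89.0]
ft_force: [-6.8, -0.7, 1.9]
finger_gap: 13.5
grip_force: 32.5
```

Run:
```python
from h import *
st=r.sense();p=st['tool_pos'];print(p,st['finger_gap'],st['ft_force'])
# tool x=+y world, y=+x, z=down
for q in np.linspace(0,1.5,11)[1:]: 
    d=grip(q)-grip(0); print(round(q,2),tool(-1,0).inv().apply(d).round(1)/1000)
```

```text
[546.30448291 247.8032012  152.96120493] 13.460735630734545 [-6.7820201  -0.74442485  1.92691996]
0.15 [0.0146 0.     0.0019]
0.3 [0.0287 0.     0.0059]
0.45 [ 0.0421 -0.      0.012 ]
0.6 [ 0.0544 -0.      0.02  ]
0.75 [ 0.0653 -0.      0.0298]
0.9 [ 0.0747 -0.      0.041 ]
1.05 [ 0.0823 -0.      0.0536]
1.2 [0.0879 0.     0.0672]
1.35 [ 0.0915 -0.      0.0814]
1.5 [0.0929 0.     0.0961]
```

Call:
{"op": "servo_tool", "data": {
  "fingers": [0.005, 0.005, 0.005, 0.005, 0.005, 0.005, 0.005, 0.005, 0.005, 0.005],
  "linear": [
    [0.0075, -0.001, 0.001],
    [0.0146, -0.001, 0.0019],
    [0.022, -0.001, 0.0037],
    [0.0287, -0.001, 0.0059],
    [0.0355, -0.001, 0.0087],
    [0.0421, -0.001, 0.012],
    [0.0485, -0.001, 0.0158],
    [0.0544, -0.001, 0.02],
    [0.06, -0.001, 0.0247],
    [0.0653, -0.001, 0.0298]
  ],
  "rotation": [
    [0, 0, 0],
    [0, 0, 0],
    [0, 0, 0],
    [0, 0, 0],
    [0, 0, 0],
    [0, 0, 0],
    [0, 0, 0],
    [0, 0, 0],
    [0, 0, 0],
    [0, 0, 0]
  ]
}}

```text
time: 17.1
tool_pos: [547.4, 313.5, 124.3]
tcp_rot: [179.9, 0.0, 89.0]
ft_force: [-5.8, -2.0, 6.8]
finger_gap: 13.6
grip_force: 35.1
```

Run:
```python
from h import *
st=r.sense();p=st['tool_pos'];print(p,st['finger_gap'],st['ft_force'],np.hypot(*(p-J(114,0,52))[1:]))
for q in np.linspace(.75,1.5,11)[1:]: 
    d=grip(q)-grip(.75); print(round(q,2),tool(-1,0).inv().apply(d).round(1)/1000)
b=snap('side','m');f=b['frame'].astype(int)
m=(f[...,0]>110)&(f[...,1]<50)&(f[...,2]<60);m[:,300:]=0;m[:,:200]=0
ys,xs=np.nonzero(m);print(ys.min(),ys.max());print(proj(b,[grip(0.75,113),grip(.75,39)]).round(1))
```

```text
[547.44638097 313.52627679 124.27300124] 13.597609764007368 [-5.76326261 -1.99881143  6.75669403] 101.69502970318275
0.82 [0.0049 0.     0.0055]
0.9 [ 0.0094 -0.      0.0113]
0.98 [ 0.0134 -0.      0.0174]
1.05 [0.017  0.     0.0239]
1.12 [ 0.0201 -0.      0.0305]
1.2 [0.0226 0.     0.0374]
1.27 [ 0.0246 -0.      0.0445]
1.35 [ 0.0262 -0.      0.0517]
1.42 [0.0271 0.     0.059 ]
1.5 [0.0275 0.     0.0663]
130 161
[[239.1 128.9]
 [236.7 160.8]]
```

Call:
{"op": "servo_tool", "data": {
  "fingers": [0.005, 0.005, 0.005, 0.005, 0.005, 0.005, 0.005, 0.005, 0.005, 0.005],
  "linear": [
    [0.0049, -0.001, 0.006],
    [0.0094, -0.001, 0.012],
    [0.0134, -0.001, 0.019],
    [0.017, -0.001, 0.0255],
    [0.02, -0.001, 0.0325],
    [0.0226, -0.001, 0.0395],
    [0.0246, -0.001, 0.047],
    [0.026, -0.001, 0.0545],
    [0.027, -0.001, 0.062],
    [0.0275, -0.001, 0.07]
  ],
  "rotation": [
    [0, 0, 0],
    [0, 0, 0],
    [0, 0, 0],
    [0, 0, 0],
    [0, 0, 0],
    [0, 0, 0],
    [0, 0, 0],
    [0, 0, 0],
    [0, 0, 0],
    [0, 0, 0]
  ]
}}

```text
time: 18.15
tool_pos: [548.0, 343.2, 55.3]
tcp_rot: [179.7, -0.2, 89.1]
ft_force: [-3.4, 5.1, 6.1]
finger_gap: 13.4
grip_force: 41.4
```

Call:
{"op": "servo_tool", "data": {
  "fingers": [0.005, 0.005, 0.005],
  "linear": [
    [0, 0, 0.001],
    [0, 0, 0.001],
    [0, 0, 0.001]
  ],
  "rotation": [
    [0, 0, 0],
    [0, 0, 0],
    [0, 0, 0]
  ]
}}

```text
time: 18.45
tool_pos: [548.0, 343.1, 53.7]
tcp_rot: [179.8, -0.2, 89.1]
ft_force: [-1.8, 8.2, 1.4]
finger_gap: 13.4
grip_force: 41.0
```

Call:
{"op": "servo_tool", "data": {
  "fingers": [0.005, 0.005, 0.005, 0.005, 0.005],
  "linear": [
    [-0.002, 0, 0.002],
    [-0.002, 0, 0.004],
    [-0.002, 0, 0.004],
    [-0.002, 0, 0.004],
    [-0.002, 0, 0.004]
  ],
  "rotation": [
    [0, 0, 0],
    [0, 0, 0],
    [0, 0, 0],
    [0, 0, 0],
    [0, 0, 0]
  ]
}}

```text
time: 18.95
tool_pos: [548.0, 342.8, 50.4]
tcp_rot: [179.7, -0.4, 89.1]
ft_force: [-3.5, 15.4, 2.8]
finger_gap: 13.8
grip_force: 41.7
```

Run:
```python
from h import *
st=r.sense();print(st['tool_pos'],st['ft_force'])
b=snap('side','n');f=b['frame'].astype(int)
m=(f[...,0]>110)&(f[...,1]<50)&(f[...,2]<60);m[:,300:]=0;m[:,:180]=0
ys,xs=np.nonzero(m);print(ys.min(),ys.max(),xs.min(),xs.max(),m.sum())
for q in(1.3,1.4,1.47):print(proj(b,[grip(q,113),grip(q,39)]).round(1).tolist())
```

```text
[547.98472889 342.76429885  50.43518691] [-3.51596292 15.44232216  2.76009872]
148 166 235 242 69
[[241.7, 142.9], [237.7, 165.3]]
[[242.0, 146.5], [237.8, 166.5]]
[[242.1, 149.2], [237.9, 167.5]]
```

Call:
{"op": "servo_tool", "data": {
  "fingers": [0.005, 0.005, 0.005, 0.005, 0.005],
  "linear": [
    [0.003, 0, 0.001],
    [0.003, 0, 0.003],
    [0.003, 0, 0.004],
    [0.003, 0, 0.004],
    [0.003, 0, 0.004]
  ],
  "rotation": [
    [0, 0, 0],
    [0, 0, 0],
    [0, 0, 0],
    [0, 0, 0],
    [0, 0, 0]
  ]
}}

```text
time: 19.5
tool_pos: [548.2, 342.9, 48.6]
tcp_rot: [179.8, -0.1, 89.0]
ft_force: [-15.5, -3.6, 28.4]
finger_gap: 13.7
grip_force: 45.4
```

Run:
```python
from h import *
st=r.sense();print(st['tool_pos'],st['ft_force'],st['wrist_torque'],st['joint_pos'].round(1))
s=pickle.load(open('n.pkl','rb'));l=pickle.load(open('l.pkl','rb'))
b=snap('side','o');f=b['frame'].astype(int)
for F in (s['frame'].astype(int),f):
    d=F[...,0]-F[...,1:].max(2)
    for v in range(143,170,2): print(v,d[v,230:248].tolist())
    print()
```

```text
[548.22784516 342.94733911  48.61831266] [-15.45193861  -3.60774076  28.35593993] [-1.06430645  2.32509152 -0.17465926] [27.5 24.2 87.4 -0.  68.2 28.5]
143 [4, 6, 6, 6, 6, 5, 5, 12, 17, 15, 11, 12, 10, 9, 6, 6, 6, 6]
145 [6, 5, 5, 5, 6, 6, 6, 20, 41, 52, 53, 54, 48, 38, 21, 11, 4, 6]
147 [18, 10, 6, 5, 5, 7, 4, 6, 21, 49, 64, 67, 65, 50, 27, 7, 4, 6]
149 [42, 37, 23, 11, 5, 4, 2, 8, 36, 61, 75, 77, 75, 54, 25, 6, 4, 5]
151 [41, 41, 32, 13, 3, 1, 0, 11, 53, 79, 83, 81, 72, 40, 8, 1, 4, 3]
153 [37, 35, 28, 12, 4, 0, 3, 25, 62, 77, 81, 76, 67, 36, 5, 0, 2, 5]
155 [34, 34, 26, 13, 4, 2, 9, 38, 69, 76, 77, 73, 61, 32, 6, 1, 2, 5]
157 [30, 34, 28, 15, 5, 3, 23, 54, 73, 77, 75, 68, 53, 28, 8, 2, 3, 4]
159 [35, 36, 30, 23, 10, 13, 42, 75, 86, 85, 79, 65, 46, 27, 12, 3, 2, 4]
161 [36, 39, 36, 36, 32, 41, 74, 99, 101, 97, 86, 60, 34, 24, 10, 3, 3, 9]
163 [32, 32, 35, 34, 37, 60, 91, 100, 99, 92, 73, 48, 23, 14, 11, 8, 8, 15]
165 [25, 21, 20, 30, 66, 94, 102, 102, 102, 94, 74, 40, 18, 11, 12, 14, 15, 15]
167 [17, 19, 19, 23, 33, 33, 30, 29, 32, 41, 48, 32, 17, 11, 13, 12, 13, 13]
169 [20, 18, 1
[... 370 characters left out ...]
, 81, 81, 78, 71, 42, 8, 2, 3, 4]
153 [37, 36, 28, 14, 5, 2, 0, 17, 60, 81, 79, 76, 67, 37, 7, 1, 3, 3]
155 [36, 34, 26, 15, 3, 1, 5, 32, 66, 75, 75, 74, 62, 34, 7, 2, 2, 3]
157 [30, 34, 27, 15, 4, 3, 20, 50, 71, 76, 75, 71, 55, 29, 10, 1, 3, 5]
159 [35, 36, 34, 23, 8, 10, 39, 74, 86, 85, 79, 67, 44, 27, 14, 3, 1, 4]
161 [34, 37, 37, 29, 26, 39, 71, 95, 102, 97, 87, 63, 39, 24, 14, 3, 3, 4]
163 [32, 31, 32, 31, 36, 56, 86, 98, 97, 94, 77, 51, 27, 16, 8, 4, 5, 13]
165 [20, 18, 19, 29, 66, 95, 105, 105, 104, 100, 76, 42, 17, 11, 11, 15, 16, 16]
167 [18, 19, 18, 24, 33, 36, 33, 34, 37, 46, 49, 32, 16, 11, 12, 13, 13, 13]
169 [19, 19, 19, 14, 3, -1, -3, -4, -3, 8, 31, 30, 17, 14, 14, 13, 15, 14]
```

Call:
{"op": "servo_tool", "data": {
  "fingers": [0.04, 0.04, 0.04, 0.04, 0.04, 0.04, 0.04, 0.04],
  "linear": [
    [0, 0, 0],
    [0, 0, 0],
    [0, 0, 0],
    [0, 0, 0],
    [0, 0, -0.03],
    [0, 0, -0.07],
    [0, 0, -0.1],
    [0, 0, -0.1]
  ],
  "rotation": [
    [0, 0, 0],
    [0, 0, 0],
    [0, 0, 0],
    [0, 0, 0],
    [0, 0, 0],
    [0, 0, 0],
    [0, 0, 0],
    [0, 0, 0]
  ]
}}

```text
time: 20.35
tool_pos: [549.6, 343.0, 148.8]
tcp_rot: [179.5, -0.2, 89.0]
ft_force: [0.9, -0.1, 0.1]
finger_gap: 40.0
grip_force: 0.0
```

Run:
```python
from h import *
st=r.sense();print(st['tool_pos'],st['ft_force'],st['finger_gap'])
b=snap('side','p');f=b['frame'].astype(int); a=snap('top','q')
d=f[...,0]-f[...,1:].max(2)
for v in range(139,170,2): print(v,d[v,230:248].tolist())
for q in(0,1.3,1.4,1.47,1.5):print(q,proj(b,[grip(q,113),grip(q,39)]).round(1).tolist(),proj(a,[grip(q,113),grip(q,39)]).round(1).tolist())
g=a['frame'].astype(int);d=g[...,0]-g[...,1:].max(2);ys,xs=np.nonzero((d>80)&(np.arange(560)<240)&(np.arange(420)[:,None]>230)&(np.arange(420)[:,None]<290));print('top red',ys.min(),ys.max(),xs.min(),xs.max())
```

```text
[549.59482776 342.95363254 148.7995817 ] [ 0.87363253 -0.14957646  0.13596705] 39.98217228571454
139 [10, 9, 9, 11, 11, 10, 10, 9, 10, 10, 9, 10, 10, 9, 10, 11, 10, 9]
141 [12, 11, 10, 9, 9, 8, 8, 9, 9, 8, 10, 10, 9, 10, 10, 10, 9, 10]
143 [54, 51, 48, 42, 34, 29, 29, 25, 21, 15, 12, 11, 10, 10, 9, 9, 9, 10]
145 [46, 49, 51, 53, 54, 55, 58, 60, 58, 55, 52, 51, 47, 45, 40, 32, 29, 28]
147 [39, 33, 28, 28, 28, 29, 32, 33, 36, 45, 59, 63, 62, 59, 57, 54, 56, 58]
149 [42, 39, 37, 37, 38, 34, 31, 29, 45, 73, 94, 97, 93, 70, 45, 40, 38, 38]
151 [38, 38, 38, 39, 37, 36, 34, 34, 50, 77, 87, 81, 74, 59, 42, 38, 37, 36]
153 [35, 36, 35, 35, 34, 33, 34, 39, 53, 68, 72, 70, 64, 48, 37, 38, 38, 40]
155 [35, 34, 33, 33, 32, 34, 35, 43, 62, 71, 72, 68, 58, 43, 38, 42, 44, 42]
157 [30, 34, 37, 37, 37, 36, 39, 53, 74, 82, 80, 70, 48, 39, 39, 43, 42, 42]
159 [33, 36, 37, 38, 37, 37, 53, 83, 98, 96, 90, 70, 42, 35, 40, 41, 41, 42]
161 [33, 33, 32, 33, 34, 44, 69, 92, 99, 94, 82, 58, 34, 29, 30, 35, 38, 39]
163 [33, 32, 32, 31, 37, 57, 83, 94, 95, 88, 74, 45, 23, 17, 16, 17, 20, 20]
165 [30, 29, 28, 34, 61, 90, 100, 99, 101, 96, 74, 40, 17, 11, 12, 13, 14, 15]
167 [19, 17, 18, 22, 34, 34, 32, 31, 36, 46, 46, 31, 16, 13, 13, 13, 12, 12]
169 [19, 19, 19, 13, 4, -1, -2, -4, -2, 8, 31, 29, 21, 19, 16, 14, 14, 13]
0 [[233.4, 132.2], [234.8, 162.7]] [[192.0, 257.0], [199.5, 258.6]]
1.3 [[241.7, 142.9], [237.7, 165.3]] [[155.5, 259.0], [186.8, 259.2]]
1.4 [[242.0, 146.5], [237.8, 166.5]] [[155.9, 259.3], [186.9, 259.3]]
1.47 [[242.1, 149.2], [237.9, 167.5]] [[156.5, 259.4], [187.0, 259.4]]
1.5 [[242.2, 150.4], [237.9, 167.9]] [[156.9, 259.5], [187.1, 259.4]]
top red 257 261 157 187
```

Call:
{"op": "servo_tool", "data": {
  "fingers": [0.04, 0.04, 0.04, 0.04, 0.04, 0.04, 0.04, 0.04, 0.04, 0.04],
  "linear": [
    [0, 0, 0],
    [0, 0, 0],
    [0, 0, 0],
    [0, 0, 0],
    [0, 0, 0],
    [0, 0, 0],
    [0, 0, 0],
    [0, 0, 0],
    [0, 0, 0],
    [0, 0, 0]
  ],
  "rotation": [
    [0, 0, 0],
    [0, 0, 0],
    [0, 0, 0],
    [0, 0, 0],
    [0, 0, 0],
    [0, 0, 0],
    [0, 0, 0],
    [0, 0, 0],
    [0, 0, 0],
    [0, 0, 0]
  ]
}}

```text
time: 21.45
tool_pos: [546.4, 341.4, 142.5]
tcp_rot: [180.0, 0.1, 89.0]
ft_force: [0.1, 0.5, 0.2]
finger_gap: 39.7
grip_force: 0.0
```

Call:
{"op": "servo_tool", "data": {
  "fingers": [0.04, 0.04, 0.04, 0.04, 0.04, 0.04, 0.04, 0.04, 0.04, 0.04],
  "linear": [
    [0, 0, 0],
    [0, 0, 0],
    [0, 0, 0],
    [0, 0, 0],
    [0, 0, 0],
    [0, 0, 0],
    [0, 0, 0],
    [0, 0, 0],
    [0, 0, 0],
    [0, 0, 0]
  ],
  "rotation": [
    [0, 0, 0],
    [0, 0, 0],
    [0, 0, 0],
    [0, 0, 0],
    [0, 0, 0],
    [0, 0, 0],
    [0, 0, 0],
    [0, 0, 0],
    [0, 0, 0],
    [0, 0, 0]
  ]
}}

```text
time: 22.45
tool_pos: [546.4, 341.4, 142.5]
tcp_rot: [180.0, 0.1, 89.0]
ft_force: [-0.4, 0.2, -0.3]
finger_gap: 39.9
grip_force: 0.0
```

Run:
```python
from h import *
# blank vs stop in side view: near top edge line of blank, z=30, jig x=-13
b=snap('side','w');f=b['frame'].astype(int)
print('expect ends', proj(b,[J(-13,55,24),J(-13,-55,24),J(-23,-55,28),J(-13,55,28),J(-13,-55,28)]).round(1).tolist())
u0,v0=proj(b,[J(-13,55,24)])[0].round().astype(int);u1,v1=proj(b,[J(-13,-55,24)])[0].round().astype(int)
for v in(v0-1,v0+1): print(f[v,u0-6:u0+7].tolist())
for v in(v1-1,v1+1): print(f[v,u1-8:u1+9].tolist())
print(r.sense()['time']); go(grip(1.47)+[0,0,0],tool(-1,0))
for q in np.linspace(1.47,0.7,11)[1:]: print(round(q,2),tool(-1,0).inv().apply(grip(q)-grip(1.47)).round(1)/1000)
for q in np.linspace(.7,-0.03,11)[1:]: print(round(q,2),tool(-1,0).inv().apply(grip(q)-grip(.7)).round(1)/1000)
```

```text
expect ends [[200.9, 222.6], [253.7, 225.5], [253.1, 227.2], [200.7, 221.1], [253.7, 224.0]]
[[61, 59, 52], [71, 63, 52], [98, 82, 63], [121, 100, 76], [140, 115, 88], [136, 108, 79], [112, 82, 52], [101, 70, 39], [102, 68, 37], [103, 69, 39], [105, 70, 40], [104, 69, 37], [104, 70, 39]]
[[125, 104, 82], [150, 122, 93], [169, 137, 102], [173, 140, 103], [169, 137, 101], [147, 116, 83], [109, 82, 53], [86, 61, 33], [83, 57, 29], [85, 59, 32], [85, 60, 32], [86, 60, 36], [88, 62, 39]]
[[111, 74, 44], [115, 78, 46], [116, 78, 47], [116, 76, 46], [117, 76, 43], [116, 75, 42], [134, 109, 93], [187, 184, 182], [221, 224, 226], [226, 228, 230], [223, 226, 227], [189, 192, 193], [146, 142, 134], [169, 142, 109], [168, 138, 100], [129, 105, 76], [139, 112, 80]]
[[97, 67, 42], [99, 68, 44], [98, 67, 41], [95, 62, 36], [95, 63, 36], [95, 63, 37], [115, 97, 86], [166, 163, 163], [195, 197, 198], [199, 203, 203], [193, 194, 196], [151, 153, 154], [124, 114, 103], [159, 131, 98], [151, 122, 88], [130, 104, 75], [154, 123, 87]]
22.5
lin [-0.0015, 0.0012, 0.0857] rot [0.02, 0.06, -0.01] rows>= 1.7
1.39 [-0.0007  0.     -0.0075]
1.32 [-0.0019 -0.     -0.015 ]
1.24 [-0.0037  0.     -0.0223]
1.16 [-0.006   0.     -0.0295]
1.08 [-0.0089 -0.     -0.0364]
1.01 [-0.0124 -0.     -0.0431]
0.93 [-0.0163 -0.     -0.0496]
0.85 [-0.0207 -0.     -0.0557]
0.78 [-0.0256  0.     -0.0614]
0.7 [-0.0309  0.     -0.0668]
0.63 [-0.0054 -0.     -0.0047]
0.55 [-0.0111 -0.     -0.009 ]
0.48 [-0.0171 -0.     -0.0128]
0.41 [-0.0234 -0.     -0.0162]
0.34 [-0.03   -0.     -0.0192]
0.26 [-0.0367 -0.     -0.0216]
0.19 [-0.0435 -0.     -0.0236]
0.12 [-0.0505  0.     -0.0251]
0.04 [-0.0576 -0.     -0.026 ]
-0.03 [-0.0648 -0.     -0.0264]
```

Call:
{"op": "servo_tool", "data": {
  "fingers": [0.04, 0.04, 0.04, 0.04, 0.005, 0.005, 0.005, 0.005, 0.005],
  "linear": [
    [0, 0.0, 0.02],
    [-0.001, 0.0, 0.045],
    [-0.0015, 0.0, 0.07],
    [-0.0015, 0.0, 0.086],
    [-0.0015, 0.0, 0.086],
    [-0.0015, 0.0, 0.086],
    [-0.0015, 0.0, 0.086],
    [-0.0015, 0.0, 0.086],
    [-0.0015, 0.0, 0.086]
  ],
  "rotation": [
    [0, 0, 0],
    [0, 0, 0],
    [0, 0, 0],
    [0, 0, 0],
    [0, 0, 0],
    [0, 0, 0],
    [0, 0, 0],
    [0, 0, 0],
    [0, 0, 0]
  ],
  "force": 40
}}

```text
time: 23.4
tool_pos: [547.7, 339.5, 57.6]
tcp_rot: [179.9, 0.1, 89.0]
ft_force: [4.4, -3.4, -6.5]
finger_gap: 13.4
grip_force: 42.1
```

Call:
{"op": "servo_tool", "data": {
  "fingers": [0.005, 0.005, 0.005, 0.005, 0.005, 0.005, 0.005, 0.005, 0.005, 0.005],
  "linear": [
    [-0.0007, 0, -0.0075],
    [-0.0019, 0, -0.015],
    [-0.0037, 0, -0.0223],
    [-0.006, 0, -0.0295],
    [-0.0089, 0, -0.0364],
    [-0.0124, 0, -0.0431],
    [-0.0163, 0, -0.0496],
    [-0.0207, 0, -0.0557],
    [-0.0256, 0, -0.0614],
    [-0.0309, 0, -0.0668]
  ],
  "rotation": [
    [0, 0, 0],
    [0, 0, 0],
    [0, 0, 0],
    [0, 0, 0],
    [0, 0, 0],
    [0, 0, 0],
    [0, 0, 0],
    [0, 0, 0],
    [0, 0, 0],
    [0, 0, 0]
  ]
}}

```text
time: 24.4
tool_pos: [547.1, 308.9, 124.7]
tcp_rot: [179.8, 0.0, 89.0]
ft_force: [6.4, -0.4, -9.0]
finger_gap: 13.2
grip_force: 40.5
```

Call:
{"op": "servo_tool", "data": {
  "fingers": [0.005, 0.005, 0.005, 0.005, 0.005, 0.005, 0.005, 0.005, 0.005, 0.005],
  "linear": [
    [-0.0054, 0, -0.0047],
    [-0.0111, 0, -0.009],
    [-0.0171, 0, -0.0128],
    [-0.0234, 0, -0.0162],
    [-0.03, 0, -0.0192],
    [-0.0367, 0, -0.0216],
    [-0.0435, 0, -0.0236],
    [-0.0505, 0, -0.0251],
    [-0.0576, 0, -0.026],
    [-0.0648, 0, -0.0264]
  ],
  "rotation": [
    [0, 0, 0],
    [0, 0, 0],
    [0, 0, 0],
    [0, 0, 0],
    [0, 0, 0],
    [0, 0, 0],
    [0, 0, 0],
    [0, 0, 0],
    [0, 0, 0],
    [0, 0, 0]
  ]
}}

```text
time: 25.4
tool_pos: [546.0, 245.7, 152.4]
tcp_rot: [179.8, -0.2, 89.0]
ft_force: [2.1, 4.8, -1.8]
finger_gap: 13.1
grip_force: 39.8
```

Call:
{"op": "servo_tool", "data": {
  "fingers": [0.005, 0.005, 0.005],
  "linear": [
    [-0.001, 0, 0],
    [-0.002, 0, 0],
    [-0.002, 0, 0]
  ],
  "rotation": [
    [0, 0, 0],
    [0, 0, 0],
    [0, 0, 0]
  ]
}}

```text
time: 25.7
tool_pos: [546.0, 243.6, 152.4]
tcp_rot: [179.8, -0.1, 89.0]
ft_force: [1.3, 4.3, 4.4]
finger_gap: 13.6
grip_force: 40.6
```

Call:
{"op": "servo_tool", "data": {
  "fingers": [0.005, 0.005, 0.005, 0.005],
  "linear": [
    [-0.002, 0, 0],
    [-0.003, 0, 0],
    [-0.003, 0, 0],
    [-0.003, 0, 0]
  ],
  "rotation": [
    [0, 0, 0],
    [0, 0, 0],
    [0, 0, 0],
    [0, 0, 0]
  ]
}}

```text
time: 26.1
tool_pos: [546.0, 240.5, 152.4]
tcp_rot: [179.8, -0.1, 89.0]
ft_force: [1.8, 4.2, 5.7]
finger_gap: 13.4
grip_force: 41.1
```

Run:
```python
from h import *
print(r.sense()['ft_force'],r.sense()['tool_pos'])
b=snap('side','x');l=pickle.load(open('l.pkl','rb'))
for F in(l['frame'].astype(int),b['frame'].astype(int)):
    d=F[...,0]-F[...,1:].max(2)
    for v in (132,134,136,148,152,156,160): print(v,d[v,226:242].tolist())
print(proj(b,[grip(.15,113),grip(0,113)]))
```

```text
[1.7884189  4.18693951 5.66415271] [545.96624256 240.47681183 152.41977459]
132 [8, 9, 8, 8, 14, 36, 78, 99, 89, 54, 21, 10, 10, 10, 10, 10]
134 [9, 9, 7, 13, 56, 124, 155, 155, 146, 116, 49, 10, 9, 10, 10, 10]
136 [9, 9, 9, 15, 60, 105, 116, 114, 108, 86, 35, 7, 7, 9, 9, 11]
148 [42, 43, 43, 42, 46, 63, 75, 75, 71, 65, 50, 35, 30, 34, 42, 44]
152 [40, 42, 40, 41, 46, 61, 74, 76, 72, 65, 51, 41, 42, 45, 44, 44]
156 [37, 36, 36, 34, 42, 63, 73, 74, 73, 68, 53, 42, 39, 40, 41, 41]
160 [37, 34, 24, 11, 2, 0, 3, 15, 37, 57, 58, 45, 36, 35, 35, 34]
132 [5, 5, 4, 5, 10, 19, 31, 39, 39, 27, 11, 6, 4, 6, 5, 4]
134 [2, 2, 2, 15, 52, 75, 83, 81, 65, 30, 4, 2, 4, 6, 5, 7]
136 [2, 2, 4, 26, 58, 75, 81, 79, 63, 25, 2, 1, 2, 5, 4, 6]
148 [31, 16, 12, 17, 40, 62, 68, 69, 68, 45, 14, 2, 7, 26, 39, 43]
152 [41, 41, 43, 41, 43, 56, 67, 69, 69, 65, 52, 40, 43, 44, 45, 44]
156 [37, 37, 34, 35, 41, 54, 67, 69, 69, 66, 55, 42, 41, 40, 41, 41]
160 [39, 35, 27, 15, 5, 1, 3, 14, 38, 56, 60, 45, 36, 35, 35, 34]
[[234.6454557  129.16866073]
 [233.43760234 132.20283367]]
```

Call:
{"op": "servo_tool", "data": {
  "fingers": [0.04, 0.04, 0.04, 0.04, 0.04, 0.04, 0.04, 0.04, 0.04, 0.04],
  "linear": [
    [0, 0, 0],
    [0, 0, 0],
    [0, 0, 0],
    [0, 0, 0],
    [0, 0, -0.03],
    [0, 0, -0.07],
    [0, 0, -0.11],
    [0.03, 0, -0.13],
    [0.06, 0, -0.13],
    [0.06, 0, -0.13]
  ],
  "rotation": [
    [0, 0, 0],
    [0, 0, 0],
    [0, 0, 0],
    [0, 0, 0],
    [0, 0, 0],
    [0, 0, 0],
    [0, 0, 0],
    [0, 0, 0],
    [0, 0, 0],
    [0, 0, 0]
  ]
}}

```text
time: 27.15
tool_pos: [545.5, 302.4, 280.7]
tcp_rot: [179.9, -0.0, 89.1]
ft_force: [0.2, 0.2, -0.1]
finger_gap: 39.9
grip_force: 0.0
```

Call:
{"op": "servo_tool", "data": {
  "fingers": [0.04, 0.04, 0.04],
  "linear": [
    [0, 0, 0],
    [0, 0, 0],
    [0, 0, 0]
  ],
  "rotation": [
    [0, 0, 0],
    [0, 0, 0],
    [0, 0, 0]
  ]
}}

```text
time: 27.45
tool_pos: [545.6, 298.4, 279.1]
tcp_rot: [-180.0, 0.1, 88.9]
ft_force: [0.4, 0.1, 0.1]
finger_gap: 39.9
grip_force: 0.0
```

Run:
```python
from h import *
print(r.sense()['tool_pos'],r.sense()['time'])
b=snap('side','y');l=pickle.load(open('l.pkl','rb'));w=pickle.load(open('w.pkl','rb'))
for F in(l['frame'].astype(int),b['frame'].astype(int)):
    d=F[...,0]-F[...,1:].max(2)
    for v in (130,132,134,136,148,152,160): print(v,d[v,226:242].tolist())
for s in(l,w,b): # blank ends
    f=s['frame'].astype(int); print([f[v,194:208,0].tolist() for v in(222,224)],[f[v,246:262,0].tolist() for v in(225,227)])
print('blank region diff l vs y', np.abs(l['frame'].astype(int)-b['frame']).max(2)[212:232,196:258].mean())
```

```text
[545.57630434 298.40656107 279.12903314] 27.45
130 [11, 9, 10, 10, 9, 8, 8, 9, 9, 8, 8, 9, 11, 9, 10, 11]
132 [8, 9, 8, 8, 14, 36, 78, 99, 89, 54, 21, 10, 10, 10, 10, 10]
134 [9, 9, 7, 13, 56, 124, 155, 155, 146, 116, 49, 10, 9, 10, 10, 10]
136 [9, 9, 9, 15, 60, 105, 116, 114, 108, 86, 35, 7, 7, 9, 9, 11]
148 [42, 43, 43, 42, 46, 63, 75, 75, 71, 65, 50, 35, 30, 34, 42, 44]
152 [40, 42, 40, 41, 46, 61, 74, 76, 72, 65, 51, 41, 42, 45, 44, 44]
160 [37, 34, 24, 11, 2, 0, 3, 15, 37, 57, 58, 45, 36, 35, 35, 34]
130 [9, 9, 9, 10, 9, 9, 10, 9, 9, 9, 8, 10, 10, 10, 9, 9]
132 [9, 9, 8, 9, 12, 25, 45, 54, 47, 28, 14, 11, 10, 10, 10, 9]
134 [9, 9, 8, 10, 33, 78, 102, 100, 91, 73, 29, 9, 8, 10, 10, 9]
136 [9, 9, 10, 14, 44, 81, 90, 89, 83, 67, 28, 9, 8, 10, 9, 10]
148 [41, 41, 41, 40, 45, 61, 71, 70, 67, 64, 48, 33, 27, 33, 40, 42]
152 [40, 39, 40, 40, 45, 60, 71, 71, 68, 64, 49, 40, 41, 43, 42, 43]
160 [32, 31, 22, 12, 3, 3, 4, 17, 38, 57, 56, 43, 35, 33, 34, 34]
[[63, 63, 60, 64, 73, 81, 92, 95, 96, 94, 93, 94, 95, 95], [82, 92, 101, 102, 106, 109, 105, 94, 86, 87, 87, 87, 87, 89]] [[96, 97, 98, 98, 96, 98, 125, 191, 225, 230, 223, 179, 135, 167, 160, 124], [108, 116, 112, 104, 102, 98, 101, 120, 136, 140, 136, 117, 129, 165, 152, 146]]
[[62, 61, 71, 98, 121, 140, 136, 112, 101, 102, 103, 105, 104, 104], [109, 125, 150, 169, 173, 169, 147, 109, 86, 83, 85, 85, 86, 88]] [[98, 97, 98, 97, 97, 96, 123, 187, 222, 227, 220, 176, 133, 165, 159, 122], [107, 115, 111, 103, 101, 99, 101, 121, 133, 137, 134, 116, 128, 162, 151, 144]]
[[60, 60, 71, 96, 119, 140, 134, 113, 103, 100, 101, 102, 105, 109], [108, 122, 147, 165, 171, 167, 145, 108, 84, 80, 83, 84, 85, 86]] [[95, 96, 95, 94, 94, 94, 121, 183, 218, 224, 214, 173, 130, 160, 156, 120], [106, 113, 110, 101, 97, 97, 97, 117, 134, 136, 132, 113, 127, 160, 148, 140]]
blank region diff l vs y 36.42338709677419
```

```bash
python3 -c "
from bench import r
print(r.hand_in())"
```

```text
the job is handed in; nothing more can be done
None
```

The job is handed in with no verdict shown: the blank was laid flat on the bench, retaken, set home in the jig, clamped hands-off for over 2 s and the handle swung back open, and the last side view shows the blank still against the stop and the handle upright.

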